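# Press a soldering tile flush with a spacer in the clamping jig

### The arm

A 6-joint arm with a two-finger parallel gripper is mounted at the origin on a cart in front of the work surface, level with it; the furniture and walls round the work are solid. World frame = base frame: x ahead of the robot, y to its left, z up, the work surface at z = 0. Lengths are in m, angles in rad, forces in N, time in s.
With the tool pointing down it reaches from about 0.35 to 0.85 m from the base axis. Payload 8.1 kg.
Tool frame: the origin (TCP) lies between the finger pads; the fingertips stand 11 mm ahead of it and the grasp point (between the pads) lies 8 mm behind it (robot.tips_ahead is the distance from the TCP to the fingertips, in m); z points along the fingers, y is the line along which they close (so a half turn about z gives the same grasp; the last joint's range is limited). The gripper opens to 93 mm and grips with 3 to 60 N. Pads are 15 mm wide; open, the fingers measure 128 mm over their backs; the gripper's body (75 mm by 188 mm) begins 65 mm behind the grasp point.
Start: joints at [1.229, 0.13, 1.488, -0, 1.523, -0.085], TCP at [0.152, 0.58, 0.23] pointing down, gripper open.
Joint ranges: [-2.96, 2.96], [-0.89, 2.26], [0.02, 2.5], [-1.34, 4.48], [0, 2.73], [-2.66, 2.66]. Speed limits (rad/s): [2.39, 2.39, 2.79, 3.14, 3.14, 3.14].

### API

Orientations are given as a rotation vector (axis times angle).
In Python, from plant import robot gives the robot as it stands. The module is installed in compiled form; this text tells all that it offers.
- The arm moves only by the tool move_arm, never from a script. Its argument "deltas" is one flat list of numbers, 7 for each row, row after row: the shift along the tool's x, y, z in m, then the turn, a rotation vector about the tool's x, y, z in rad, then the opening, from 0 (shut) to 1 (fully open). A call has 1 to 12 rows; each row is the pose to reach, as a shift and turn from the pose commanded when the call began, along the tool's axes at that moment; what a row does not reach only later rows make up. A row lasts 1/8 s, in which the tool goes at most 62.5 mm and 10.7 degrees, less where a joint would pass 70% of its speed; a pose out of reach is approached as far as the arm can. A call with a gripper value outside its range is refused whole. The fingers move at their own pace and stop on an object; "squeeze" is the grip in N (left out, the last holds). Time passes only in rows, so rows that repeat a pose let the fingers close. It gives the time, the measured TCP pose, the force, the opening and the grip force at its end, in the units of the state.
- robot.read_state(): the state, without advancing time (a new reading comes with each control period).
- robot.read_camera(name): name is "side" or "top"; returns (picture, depth): 400x640x3 uint8, red, green, blue; 400x640 float32, m along the optical axis (not along the pixel's ray), 0 where there is no reading.
- robot.camera_model(name): a dict with "K" (3x3 intrinsics, pixels), "k1" (the pictures are not rectified: a ray, as slopes to the right and down, at radius r is drawn at 1 + k1 r^2 times it, then the intrinsics apply), "R" (3x3) and "t" (3): a world point X has camera coordinates R X + t. Camera axes: x right, y down, z forward; pixel columns grow to the right and rows downward; lengths in m; the calibration is good to about 2 mm. A picture is of the moment at which its call begins. camera_model takes no time and is no camera call.
- robot.close_job(): hands the job in; it is judged then, once.
Trained networks look in the newest picture that a camera, given by its name, has taken for a name from the list of things; names that differ only in an ending like _2 or _b are one class to them, and where a whole thing is asked for, a point or a joint stands for the part that bears it (a point fixed in the world has none). Each returns a list of dicts, best first, with "confidence" (0 to 1); they miss things now and then, are a little off and sometimes report something else, mostly with a low value. They report only what shows in the picture. A call takes as long as a camera call.
- robot.recognise(camera, label): "uv" ([column, row] in pixels, amid what is visible of it).
The state is a dict: "t": time; "q": joint angles; "dq": joint speeds; "joint_torque": joint torques, N m; "tool_pos": TCP position; "orientation": TCP orientation; "force": force on the tool from outside, world axes, zero at the start; "wrist_torque": the same for the moment, N m; "opening": finger opening in m; "gripper_force": force on a finger pad.
Only numpy, scipy, OpenCV 4.12 (cv2) and the standard library are available. Lean on these libraries where they do the work, as an engineer would, in place of code of your own. Each camera call takes 0.05 s, during which the arm holds its last target. There are 200 camera calls.

### The job

The white soldering tile lies loose in the wooden jig, a little short of the far fence. Take the steel spacer block that stands on end, lower it, still upright, into the one gap between tile and near stops that is wide enough for it, and with it push the tile fully flush against the fence with light pressure. Finish holding: the program ends with the spacer still gripped, down in that gap, keeping the tile pressed on the fence; leave the other loose things alone.

Things in the scene. Friction and masses are not known exactly. Their poses are not given: they have to be found in the camera images.
- jig: Fixed beech block of the clamping jig, 130 (x) x 124 (y) x 50 mm high, standing on the bench. Origin: centre of its underside. Its +x points across the block to the fence, away from the robot (turned up to 0.3 rad either way), z up.
- fence: Aluminium fence screwed to the far edge of the jig, 12 (x) x 120 (y) x 20 mm high above the block. Origin: middle of the foot of the face that the tile must touch, at x = +48 mm, y = 0, z = 50 mm in the jig's frame; same axes as the jig.
- thin_stop: Fixed aluminium stop on the jig's near edge, 12 (x) x 52 (y) x 16 mm high. Origin: foot of its rear face, on the block's top, at x = -60, y = +29 or -29 mm in the jig's frame (the stops swap sides between starts); axes as the jig's, its face to the tile at its own x = +12 mm. The gap from there to the tile is the wide one: 36 mm (x) when the tile is flush, 27 to 34 mm at the start.
- thick_stop: Like the thin stop but 32 mm thick, beside it on the other side: the gap before it is only 16 mm when the tile is flush, too narrow for the spacer.
- tile: Loose white ceramic soldering tile with small dark holes, 60 (x) x 116 (y) x 16 mm high, 0.18 kg, flat on top of the jig's block. Origin: centre of its underside. At the start 4 to 7 mm short of the fence and up to 0.04 rad askew; flush, its origin is at x = +18 mm in the jig's frame and its x axis is along the jig's.
- spacer: Loose plain steel block standing on end on the bench, 60 mm high, 30 x 22 mm across, 0.33 kg. Own y axis up, own x across the 30 mm width, own z across the 22 mm thickness. Origin: 30 mm above its foot, in the middle of one 30 x 60 mm face (the block's centre is 11 mm along own +z). To enter the gap its 22 mm thickness must lie along the jig's x.
- spacer_foot (a point): Centre of the spacer's lower end face (30 x 22 mm); same axes as the spacer's body.
- cube: Bystander: steel dapping cube, 36 mm. Origin: centre of its underside. Not to be moved.
- pot: Bystander: small cream flux pot, 34 mm across, 42 mm high. Origin: centre of its underside. Not to be moved.

How it is judged:
By the outcome, as a careful person would: the job done as asked, in the order asked, and still so for the second after the job is handed in, while the arm keeps its last pose, push and grip.
It also fails if it takes over 45 s, if anything falls off the work surface, if the arm or the gripper's body presses on something with over 40 N, if the wrist force passes 120 N, or if a joint passes its speed limit or range.

## Working session

There is one attempt and no reset: what is moved stays moved. The work goes in short steps, Python scripts to look and compute and a tool call to move; the robot and the scene stay as the last step left them, time stands still between calls to the robot, and variables do not carry over. Pictures are saved under pics/ and viewed, at most 10 in all, crops included, and the job is handed in when it is done.

Besides the shell and the picture viewer there is one more tool, called after "Call:" as a command line: name --argument value ..., lists and objects as JSON in quotes. move_arm: Moves the arm, as the interface text tells. Its arguments: {"type":"object","properties":{"deltas":{"type":"array","items":{"type":"number"}},"squeeze":{"type":"number"}},"required":["deltas"]}

```bash
mkdir -p pics; cat > h.py <<'E'
import numpy as np, cv2
from plant import robot
def pts(name, depth):
    m=robot.camera_model(name); K=np.array(m["K"]); R=np.array(m["R"]); t=np.array(m["t"])
    H,W=depth.shape
    u,v=np.meshgrid(np.arange(W,dtype=float),np.arange(H,dtype=float))
    p=cv2.undistortPoints(np.stack([u.ravel(),v.ravel()],1)[:,None],K,np.array([m["k1"],0,0,0.]))[:,0]
    d=depth.ravel()[:,None]
    X=(np.hstack([p,np.ones((len(p),1))])*d-t)@R
    X[d[:,0]==0]=np.nan
    return X.reshape(H,W,3)
E
python3 - <<'E'
from h import *
s=robot.read_state(); print(s)
for c in ("top","side"):
    im,d=robot.read_camera(c); np.savez(c+"0.npz",im=im,d=d)
    cv2.imwrite(f"pics/{c}0.png",im[:,:,::-1])
    P=pts(c,d); m=robot.camera_model(c); print(c,"campos",-np.array(m["R"]).T@m["t"], m["k1"])
    for l in ("jig","fence","thin_stop","thick_stop","tile","spacer","cube","pot"):
        for r in robot.recognise(c,l)[:2]:
            u,v=np.round(r["uv"]).astype(int); print(l,r["confidence"],(u,v),P[v,u].round(4))
E
```

```text
{'t': 0.0, 'q': array([ 1.22859460e+00,  1.31141975e-01,  1.48929761e+00, -1.72900795e-05,
        1.52297946e+00, -8.53798399e-02]), 'dq': array([-0.001082  ,  0.00241963, -0.00144965, -0.00082716, -0.00050463,
        0.00117445]), 'joint_torque': array([-8.42524787e-04, -5.59874046e+01, -4.91731811e+01,  7.64328288e-02,
        3.65596369e-02, -1.19225929e-04]), 'tool_pos': array([0.15219172, 0.57980655, 0.22858882]), 'orientation': array([-4.02258176e-01, -3.11535814e+00,  2.80899996e-03]), 'force': array([-0.15978726,  0.45952856,  0.12809221]), 'wrist_torque': array([-0.00908564, -0.02583504,  0.00140739]), 'gripper_force': 0.0, 'opening': 0.09282815707099965}
top campos [0.4251216  0.2450612  0.89318823] -0.07092197367344734
jig 0.84 (np.int64(256), np.int64(173)) [0.546  0.3245 0.0518]
fence 0.91 (np.int64(252), np.int64(126)) [0.6231 0.3313 0.071 ]
fence 0.45 (np.int64(383), np.int64(170)) [0.5574 0.1037 0.0357]
thin_stop 0.79 (np.int64(254), np.int64(195)) [0.5082 0.327  0.0517]
thick_stop 0.76 (np.int64(281), np.int64(178)) [0.5359 0.2809 0.0684]
tile 0.65 (np.int64(261), 
[... 321 characters left out ...]
0.41713374  0.57818492] -0.023283494131299754
fence 0.91 (np.int64(354), np.int64(147)) [0.6262 0.3122 0.0735]
fence 0.55 (np.int64(327), np.int64(182)) [0.5425 0.2567 0.0517]
thin_stop 0.74 (np.int64(294), np.int64(160)) [0.51   0.3313 0.0637]
thick_stop 0.62 (np.int64(321), np.int64(168)) [0.5408 0.2787 0.069 ]
tile 0.77 (np.int64(333), np.int64(156)) [0.5803 0.3095 0.0667]
tile 0.6 (np.int64(329), np.int64(182)) [0.5465 0.2567 0.0505]
spacer 0.85 (np.int64(242), np.int64(178)) [0.4122 0.3479 0.0404]
spacer 0.68 (np.int64(353), np.int64(146)) [0.6288 0.3207 0.0704]
cube 0.68 (np.int64(379), np.int64(247)) [0.5492 0.0823 0.036 ]
pot 0.96 (np.int64(352), np.int64(218)) [0.5445 0.1637 0.0363]
```

View pics/top0.png

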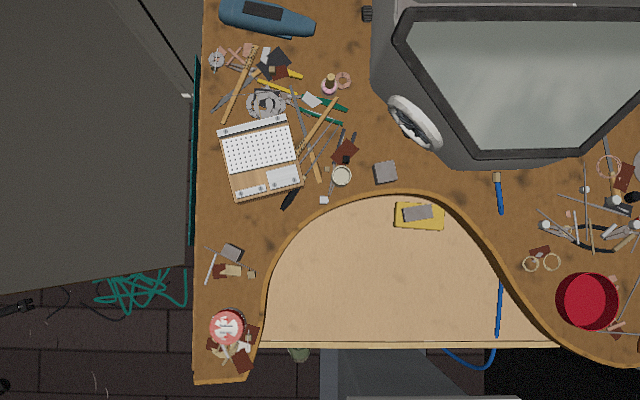

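View pics/side0.png

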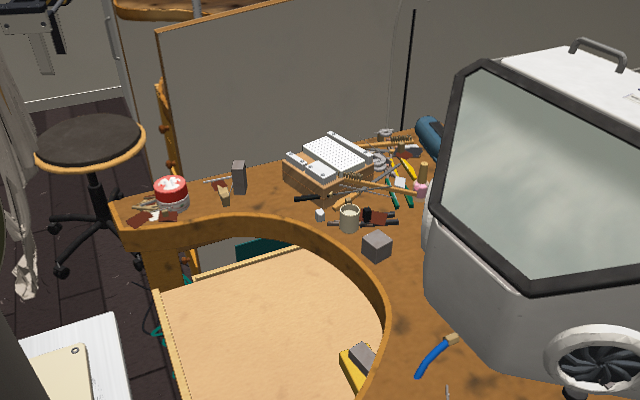

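The top picture shows the jig around (260,160), with the fence at (252,125), the thin stop left at (250,190) and the thick stop right at (283,178). The spacer is at (232,252) with small scraps near it. The side picture agrees: the spacer is upright at (239,177).

```bash
cat > meas.py <<'E'
from h import *
def rect(P,lo,hi,box):
    m=(P[...,2]>lo)&(P[...,2]<hi)&(P[...,0]>box[0])&(P[...,0]<box[1])&(P[...,1]>box[2])&(P[...,1]<box[3])
    q=P[m]; (c,s,a)=cv2.minAreaRect((q[:,:2]*1000).astype(np.float32)); return m,q,c,s,a
E
python3 - <<'E'
from meas import *
for c in ("top","side"):
    f=np.load(c+"0.npz"); P=pts(c,f["d"])
    for n,lo,hi,b in (("spacer",.053,.07,(.37,.46,.31,.41)),("jigall",.045,.085,(.46,.68,.2,.45)),("top66+",.058,.085,(.46,.68,.2,.45)),("scraps",.008,.05,(.33,.47,.29,.45))):
        m,q,cc,s,a=rect(P,lo,hi,b); print(c,n,len(q),np.round(cc,1),np.round(s,1),round(a,2),"z",np.nanpercentile(q[:,2],[5,50,95]).round(4))
im=np.load("top0.npz")["im"][:,:,::-1]; 
A=cv2.resize(im[95:215,190:330],None,fx=5,fy=5,interpolation=cv2.INTER_CUBIC)[:600]
cv2.imwrite("pics/a.png",A)
B=cv2.resize(im[220:300,190:290],None,fx=4,fy=4,interpolation=cv2.INTER_CUBIC)
S=cv2.resize(np.load("side0.npz")["im"][130:230,190:290,::-1],None,fx=3.2,fy=3.2,interpolation=cv2.INTER_CUBIC)
cv2.imwrite("pics/b.png",np.hstack([B,S]))
E
```

```text
top spacer 249 [411.4 363.8] [30.2 22. ] 64.35 z [0.0587 0.0614 0.0639]
top jigall 5626 [579.2 288.2] [126.7 185.3] 15.52 z [0.0496 0.0668 0.0715]
top top66+ 3981 [576.2 307. ] [121.1 143.2] 15.56 z [0.0644 0.0677 0.072 ]
top scraps 397 [392.2 370.9] [66.9 98.9] 6.77 z [0.0083 0.0121 0.0338]
side spacer 159 [410.8 364.6] [32.7 22.3] 63.32 z [0.054  0.061  0.0625]
side jigall 3254 [581.6 289.5] [130.1 187.3] 15.76 z [0.0481 0.0663 0.0709]
side top66+ 2296 [576.3 310.4] [122.3 141.6] 15.6 z [0.0598 0.0673 0.0714]
side scraps 514 [395.  371.8] [65.3 94. ] 4.45 z [0.0085 0.0198 0.0461]
```

View pics/a.png

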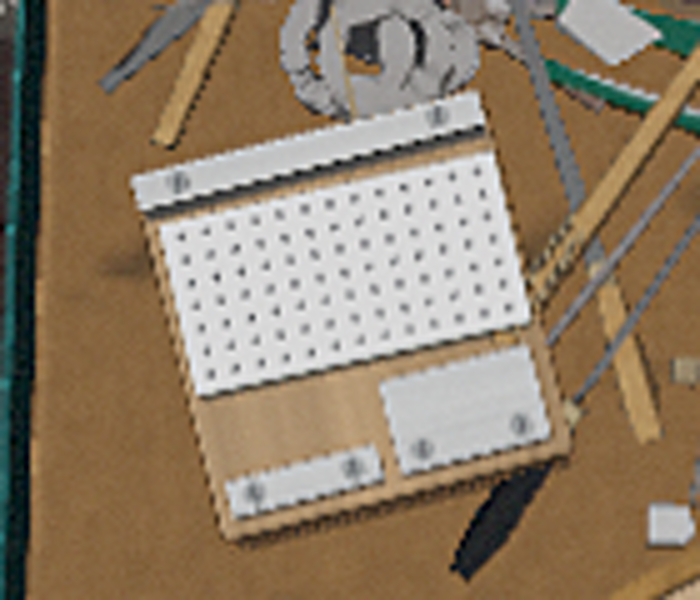

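View pics/b.png

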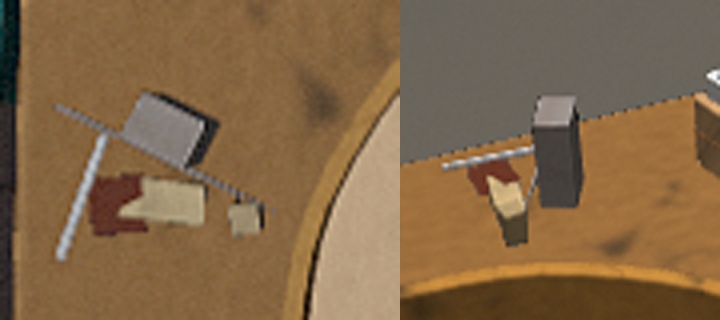

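The crops show the tile askew slightly, with the wide gap in front of the thin stop (left, crop (290,430)). The spacer's long side runs along the rod, with a beige scrap about 30 mm on the robot side. I'll measure the jig parts and scrap heights precisely.

```bash
python3 - <<'E'
from meas import *
for c in ("top","side"):
    f=np.load(c+"0.npz"); P=pts(c,f["d"]); im=f["im"].astype(int)
    # whole top outline, keep connected blob of z>0.058
    th=np.deg2rad(15.55); ex=np.array([np.cos(th),np.sin(th)]); ey=np.array([-ex[1],ex[0]])
    X=P[...,:2]-np.array([.565,.32]); a=X@ex*1000; b=X@ey*1000; z=P[...,2]
    M=((z>.058)&(z<.08)&(abs(a)<75)&(abs(b)<75)).astype(np.uint8)
    n,L,st,ce=cv2.connectedComponentsWithStats(M,connectivity=4)
    for i in range(1,n):
        if st[i,4]<40: continue
        k=L==i; r=cv2.minAreaRect(np.stack([a[k],b[k]],1).astype(np.float32))
        print(c,"comp",st[i,4],"jigish ctr",np.round(r[0],1),np.round(r[1],1),round(r[2],2),"a",np.percentile(a[k],[1,50,99]).round(1),"b",np.percentile(b[k],[1,99]).round(1),"z",np.median(z[k]).round(4), "col",im[k].mean(0).round())
    # profiles of colour + z along a at various b
    for b0 in (20,30,-25,-35):
        o=[]
        for a0 in range(-66,66,2):
            k=(abs(b-b0)<6)&(abs(a-a0)<1.5)
            o.append("%d:%d/%d"%(a0,1000*np.median(z[k]),im[k].mean()) if k.any() else "-")
        if c=="top": print(b0," ".join(o))
    k=(abs(P[...,0]-.385)<.05)&(abs(P[...,1]-.37)<.06)&(z>.004)
    d=(P[...,:2]-np.array([.4112,.364])); s=np.deg2rad(64.3); l=d@[np.cos(s),np.sin(s)]*1000; w=d@[np.sin(s),-np.cos(s)]*1000
    for l0 in (-45,-30,-15,0,15,30,45):
        print(c,"l",l0,[ (w0,int(1000*np.nanmax(z[q]))) for w0 in range(-60,61,10) for q in [(abs(l-l0)<7.5)&(abs(w-w0)<5)] if q.any()])
E
```

```text
top comp 627 jigish ctr [61.3 -4. ] [120.2  13.1] 89.89 a [55.  59.9 67.5] b [-62.8  55. ] z 0.0712 col [167. 167. 167.]
top comp 2491 jigish ctr [ 17.7 -10.6] [126.8  61.4] 87.26 a [-12.5  17.3  48.1] b [-63.2  51.5] z 0.0675 col [204. 203. 203.]
top comp 604 jigish ctr [-37.2 -32.9] [51.8 32.5] 88.94 a [-52.9 -37.7 -21.3] b [-58.4  -7.6] z 0.0676 col [188. 188. 188.]
top comp 243 jigish ctr [-46.8  25. ] [52.  12.3] 89.63 a [-53.  -47.4 -40.9] b [-0.6 50.3] z 0.0675 col [177. 177. 176.]
20 -66:1/102 -64:1/102 -62:1/101 -60:1/101 -58:27/76 -56:50/116 -54:53/129 -52:65/143 -50:68/197 -48:67/196 -46:67/197 -44:67/199 -42:67/200 -40:66/195 -38:52/156 -36:51/139 -34:51/138 -32:51/140 -30:52/141 -28:51/141 -26:51/140 -24:51/140 -22:52/140 -20:51/140 -18:51/140 -16:51/139 -14:51/140 -12:52/124 -10:64/141 -8:68/218 -6:67/213 -4:66/204 -2:67/214 0:67/217 2:67/208 4:67/200 6:67/215 8:67/216 10:67/208 12:68/201 14:68/210 16:68/216 18:67/209 20:67/202 22:67/215 24:67/216 26:66/205 28:66/202 30:67/212 32:68/217 34:67/210 36:67/204 38:67/215 40:66/216 42:67/207 44:68/200 46:67/214 48:67/220 50:6
[... 3422 characters left out ...]
0, 3), (20, 2), (30, 3), (40, 4), (50, 3), (60, 2)]
side l -15 [(-60, 3), (-50, 4), (-40, 9), (-30, 10), (-20, 6), (-10, 62), (0, 62), (10, 62), (20, 4), (30, 3), (40, 3), (50, 3), (60, 2)]
side l 0 [(-60, 6), (-50, 10), (-40, 9), (-30, 9), (-20, 6), (-10, 63), (0, 63), (10, 62), (20, 3), (30, 4), (40, 3), (50, 4), (60, 3)]
side l 15 [(-60, 10), (-50, 10), (-40, 10), (-30, 9), (-20, 17), (-10, 62), (0, 63), (10, 62), (20, 2), (30, 3), (40, 4), (50, 2), (60, 3)]
side l 30 [(-60, 10), (-50, 12), (-40, 14), (-30, 16), (-20, 16), (10, 2), (20, 3), (30, 3), (40, 4), (50, 3), (60, 3)]
side l 45 [(-60, 3), (-50, 2), (-40, 2), (-30, 2), (-20, 1), (10, 3), (20, 2), (30, 3), (40, 4), (50, 2), (60, 2)]
```

```bash
cat > go.py <<'E'
import sys
from h import *
from scipy.spatial.transform import Rotation as Ro
def delta(x,y,z,yawdeg):
    s=robot.read_state(); R=Ro.from_rotvec(s["orientation"])
    a=np.deg2rad(yawdeg); yv=np.array([np.cos(a),np.sin(a),0]); zv=np.array([0,0,-1.]); xv=np.cross(yv,zv)
    T=Ro.from_matrix(np.stack([xv,yv,zv],1))
    sh=R.inv().apply(np.array([x,y,z])-s["tool_pos"]); return sh.round(4),(R.inv()*T).as_rotvec().round(4)
if __name__=="__main__":
    s=robot.read_state(); print(s["t"],s["tool_pos"].round(4),s["orientation"].round(3),s["force"].round(1),s["opening"])
    if len(sys.argv)>4: print(*delta(*map(float,sys.argv[1:5])))
E
python3 go.py .4112 .3641 .13 -25.65
```

```text
0.9 [0.1524 0.5803 0.2296] [ 0.402  3.116 -0.   ] [-1.1  0.3  0. ] 0.09303328142802253
[-0.3052 -0.1434  0.0997] [0.     0.     1.7617]
```

Call:
move_arm --deltas '[-0.028,-0.013,0.009,0,0,0.16,0.6,-0.055,-0.026,0.018,0,0,0.32,0.6,-0.083,-0.039,0.027,0,0,0.48,0.6,-0.111,-0.052,0.036,0,0,0.64,0.6,-0.139,-0.065,0.045,0,0,0.8,0.6,-0.166,-0.078,0.054,0,0,0.96,0.6,-0.194,-0.091,0.063,0,0,1.12,0.6,-0.222,-0.104,0.072,0,0,1.28,0.6,-0.25,-0.117,0.081,0,0,1.44,0.6,-0.277,-0.13,0.09,0,0,1.6,0.6,-0.3052,-0.1434,0.0997,0,0,1.7617,0.6,-0.3052,-0.1434,0.0997,0,0,1.7617,0.6]' --squeeze 40

```text
t: 2.4
tool_pos: [0.412, 0.3625, 0.1291]
orientation: [2.662, 1.668, -0.002]
force: [0.2, 0.5, 0.2]
opening: 0.0558
gripper_force: 0.0
```

```bash
python3 go.py .4112 .3641 .034 -25.65
python3 - <<'E'
from h import *
im,d=robot.read_camera("side"); cv2.imwrite("pics/side1.png",cv2.resize(im[80:240,150:390,::-1],None,fx=3,fy=3,interpolation=cv2.INTER_CUBIC))
E
```

```text
2.4 [0.412  0.3625 0.1291] [ 2.662e+00  1.668e+00 -2.000e-03] [0.2 0.5 0.2] 0.05576137218131925
[ 0.0012 -0.0014  0.0951] [-0.0003  0.0014 -0.0035]
```

View pics/side1.png

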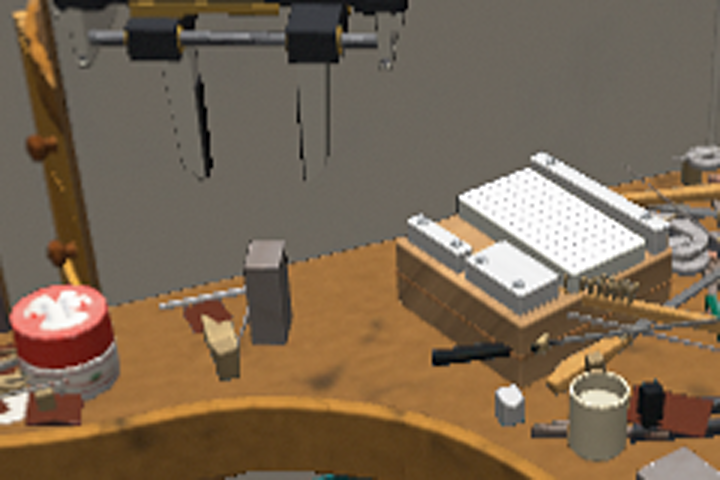

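The fingers (crop (200,170) and (310,170)) straddle the spacer at (267,290), and nothing is in the way. Next I descend and grip.

Call:
move_arm --deltas '[0.0012,-0.0014,0.024,0,0,-0.0035,0.6,0.0012,-0.0014,0.048,0,0,-0.0035,0.6,0.0012,-0.0014,0.07,0,0,-0.0035,0.6,0.0012,-0.0014,0.085,0,0,-0.0035,0.6,0.0012,-0.0014,0.095,0,0,-0.0035,0.6,0.0012,-0.0014,0.095,0,0,-0.0035,0.6]'

```text
t: 3.2
tool_pos: [0.4099, 0.3658, 0.0345]
orientation: [2.656, 1.679, -0.001]
force: [-0.0, 0.4, -0.4]
opening: 0.056
gripper_force: 0.0
```

Call:
move_arm --deltas '[0,0,0,0,0,0,0.45,0,0,0,0,0,0,0.35,0,0,0,0,0,0,0.27,0,0,0,0,0,0,0.23,0,0,0,0,0,0,0.15,0,0,0,0,0,0,0,0,0,0,0,0,0,0,0,0,0,0,0,0,0]' --squeeze 40

```text
t: 4.2
tool_pos: [0.411, 0.3659, 0.0353]
orientation: [2.656, 1.677, 0.002]
force: [2.4, -2.2, 4.9]
opening: 0.022
gripper_force: 40.0
```

```bash
python3 go.py .4112 .3641 .13 -25.65
```

```text
4.2 [0.411  0.3659 0.0353] [2.656e+00 1.677e+00 2.000e-03] [ 2.4 -2.2  4.9] 0.021959113530794522
[-0.0014  0.0011 -0.0947] [ 0.0008 -0.0007  0.0034]
```

Gripped at 22 mm. Lift.

Call:
move_arm --deltas '[0,0,-0.015,0,0,0,0,0,0,-0.035,0,0,0,0,0,0,-0.058,0,0,0,0,0,0,-0.08,0,0,0,0,0,0,-0.095,0,0,0,0,0,0,-0.095,0,0,0,0,0,0,-0.095,0,0,0,0]'

```text
t: 5.08
tool_pos: [0.4098, 0.3654, 0.1289]
orientation: [2.656, 1.678, -0.003]
force: [-0.2, -0.5, -3.6]
opening: 0.0218
gripper_force: 40.0
```

```bash
python3 go.py .5333 .3382 .13 15.45
```

```text
5.075 [0.4098 0.3654 0.1289] [ 2.656  1.678 -0.003] [-0.2 -0.5 -3.6] 0.021768080069637635
[ 0.0285  0.1233 -0.0012] [-0.0013  0.001  -0.7138]
```

Call:
move_arm --deltas '[0.004,0.016,0,0,0,-0.09,0,0.009,0.038,0,0,0,-0.22,0,0.014,0.062,0,0,0,-0.36,0,0.02,0.086,0,0,0,-0.5,0,0.025,0.11,0,0,0,-0.64,0,0.0285,0.1233,-0.001,0,0,-0.714,0,0.0285,0.1233,-0.001,0,0,-0.714,0,0.0285,0.1233,-0.001,0,0,-0.714,0]'

```text
t: 6.08
tool_pos: [0.5329, 0.3384, 0.1298]
orientation: [-1.904, -2.498, 0.003]
force: [0.1, -0.2, -3.1]
opening: 0.0217
gripper_force: 40.0
```

```bash
python3 go.py .5333 .3382 .13 15.45; python3 - <<'E'
from h import *
for c in ("top","side"):
    im,d=robot.read_camera(c); np.savez(c+"2.npz",im=im,d=d)
    print([(r["confidence"],np.round(r["uv"])) for r in robot.recognise(c,"spacer")[:2]])
    cv2.imwrite(f"pics/{c}2.png",cv2.resize(im[90:230,210:410,::-1],None,fx=4,fy=4,interpolation=cv2.INTER_CUBIC)) 
E
```

```text
6.075 [0.5329 0.3384 0.1298] [-1.904 -2.498  0.003] [ 0.1 -0.2 -3.1] 0.021736591702324715
[-0.0003  0.0003 -0.0002] [-0.0021  0.0002 -0.0015]
[]
[(0.94, array([307., 131.]))]
```

View pics/side2.png

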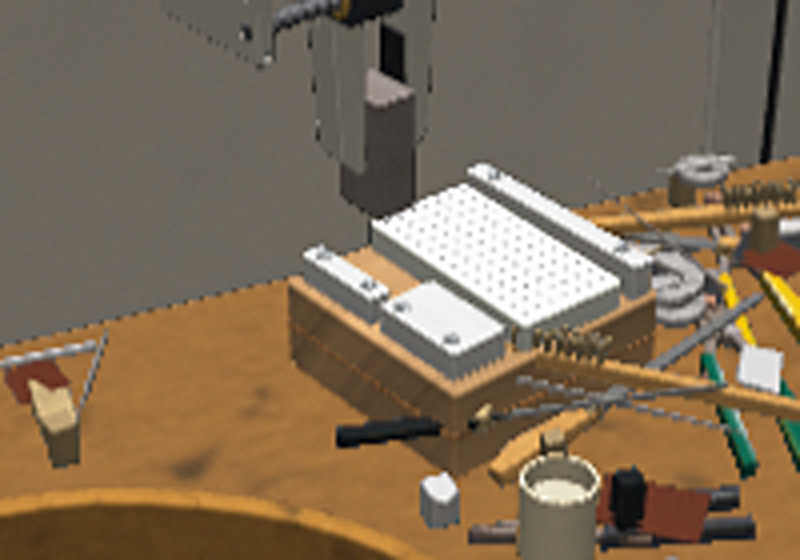

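The side view shows the spacer hanging upright in the fingers (foot corners at crop (340,195), (372,215), (415,190)), above and behind the gap in line of sight. I'll check its place from the depth.

```bash
python3 - <<'E'
from h import *
th=np.deg2rad(15.45); ex=np.array([np.cos(th),np.sin(th)]); ey=np.array([-ex[1],ex[0]])
for c in ("side","top"):
    f=np.load(c+"2.npz"); P=pts(c,f["d"]); X=P[...,:2]-np.array([.565,.32]); a=X@ex*1000; b=X@ey*1000; z=P[...,2]*1000
    for lo,hi in ((85,92),(92,97),(97,103),(103,109),(109,115),(130,138),(138,146),(146,152),(152,162)):
        k=(z>lo)&(z<hi)&(abs(a+25)<50)&(abs(b-26)<40)
        if k.sum()<4: continue
        print(c,lo,k.sum(),"a",np.percentile(a[k],[0,3,50,97,100]).round(1),"b",np.percentile(b[k],[0,3,50,97,100]).round(1))
    if c=="side":
        k=(z>90)&(z<112)&(abs(a+25)<30)&(abs(b-26)<30)
        r=cv2.minAreaRect(np.stack([a[k],b[k]],1).astype(np.float32)); print(r)
        q=np.stack([a[k],b[k]],1); h,xe,ye=np.histogram2d(q[:,0],q[:,1],bins=[np.arange(-45,0,3),np.arange(0,50,3)]); print(xe[0],ye[0]); print(h.astype(int))
    M=robot.camera_model(c); print(c,np.nanmin(z[(abs(a+25)<25)&(abs(b-26)<25)&(z>75)]))
E
```

```text
side 97 51 a [-37.1 -36.9 -34.5 -15.2 -13.8] b [10.3 10.9 13.9 37.8 40.6]
side 103 51 a [-37.9 -37.1 -34.4 -16.6 -15.2] b [ 9.6  9.9 13.3 38.1 40. ]
side 109 55 a [-38.  -37.5 -34.4 -15.2 -14.7] b [10.1 10.6 13.7 37.1 38. ]
side 130 106 a [-52.1 -51.3 -35.7  -2.9  -1.1] b [ 9.  10.8 18.3 33.8 36.1]
side 138 110 a [-52.5 -51.8 -35.5  -2.4  -1. ] b [ 8.9 10.3 18.9 34.7 37.8]
side 146 83 a [-52.9 -52.4 -35.9  -2.1   0.3] b [ 9.5 10.4 18.5 34.5 36.4]
side 152 211 a [-54.2 -52.6 -25.3  -1.9   3.5] b [10.4 11.4 19.9 37.  40. ]
((-31.890792846679688, 20.596054077148438), (19.93803596496582, 35.06058883666992), 37.77144241333008)
-45 0
[[0 0 0 0 0 0 0 0 0 0 0 0 0 0 0 0]
 [0 0 0 0 0 0 0 0 0 0 0 0 0 0 0 0]
 [0 0 0 2 2 4 2 4 4 3 4 2 3 0 0 0]
 [0 0 0 2 7 5 4 5 2 5 3 3 5 3 0 0]
 [0 0 0 5 6 0 0 0 0 0 0 0 0 0 0 0]
 [0 0 0 2 2 0 0 0 0 0 0 0 0 0 0 0]
 [0 0 0 4 9 0 0 0 0 0 0 0 0 0 0 0]
 [0 0 0 5 2 0 0 0 0 0 0 0 0 0 0 0]
 [0 0 0 4 7 0 0 0 0 0 0 0 0 0 0 0]
 [0 0 0 6 4 0 0 0 0 0 0 0 0 0 0 0]
 [0 0 0 0 3 0 0 0 0 0 0 0 0 0 0 0]
 [0 0 0 0 0 0 0 0 0 0 0 0 0 0 0 0]
 [0 0 0 0 0 0 0 0 0 0 0 0 0 0 0 0]
 [0 0 0 0 0 0 0 0 0 0 0 0 0 0 0 0]]
side 96.9183225932666
top 532.2457210684889
```

Spacer centre is at a≈−25.5, b≈26 in the jig-aligned frame, where the gap spans −40 to −11. That fits, so I lower it in stages.

Call:
move_arm --deltas '[0.0,0.0003,0.01,-0.002,0,-0.0015,0,0,0.0003,0.02,-0.002,0,-0.0015,0,0,0.0003,0.028,-0.002,0,-0.0015,0,0,0.0003,0.034,-0.002,0,-0.0015,0,0,0.0003,0.034,-0.002,0,-0.0015,0]'

```text
t: 6.9
tool_pos: [0.5338, 0.3384, 0.0961]
orientation: [1.9, 2.501, 0.001]
force: [0.7, -0.7, -2.5]
opening: 0.0219
gripper_force: 40.0
```

```bash
python3 go.py .5333 .3382 .0865 15.45
```

```text
6.9 [0.5338 0.3384 0.0961] [1.900e+00 2.501e+00 1.000e-03] [ 0.7 -0.7 -2.5] 0.021906248880578877
[-0.     -0.0006  0.0096] [0.0007 0.0003 0.0016]
```

Call:
move_arm --deltas '[0,0,0.003,0,0,0,0,0,0,0.006,0,0,0,0,0,0,0.0085,0,0,0,0,0,0,0.01,0,0,0,0,0,0,0.01,0,0,0,0,0,0,0.01,0,0,0,0]'

```text
t: 7.65
tool_pos: [0.5343, 0.3387, 0.087]
orientation: [1.9, 2.5, 0.003]
force: [-0.1, 0.8, -2.7]
opening: 0.022
gripper_force: 40.0
```

No contact, and the foot is about 2 mm above the block. Pushing along tool +y (jig +x).

Call:
move_arm --deltas '[0,0.0015,0,0,0,0,0,0,0.003,0,0,0,0,0,0,0.0045,0,0,0,0,0,0,0.006,0,0,0,0,0,0,0.007,0,0,0,0,0,0,0.007,0,0,0,0,0]'

```text
t: 8.4
tool_pos: [0.5411, 0.3406, 0.0869]
orientation: [1.9, 2.5, 0.003]
force: [-1.3, -0.6, -3.0]
opening: 0.0216
gripper_force: 40.0
```

Call:
move_arm --deltas '[0,0.0005,0,0,0,0,0,0,0.001,0,0,0,0,0,0,0.0015,0,0,0,0,0,0,0.0015,0,0,0,0,0]'

```text
t: 8.9
tool_pos: [0.5422, 0.3408, 0.0869]
orientation: [1.9, 2.501, 0.001]
force: [-3.5, -1.3, -1.7]
opening: 0.0217
gripper_force: 40.0
```

Call:
move_arm --deltas '[0,0.0005,0,0,0,0,0,0,0.001,0,0,0,0,0,0,0.001,0,0,0,0,0]'

```text
t: 9.28
tool_pos: [0.5425, 0.3408, 0.0868]
orientation: [1.9, 2.501, -0.001]
force: [-8.2, -1.7, 1.3]
opening: 0.0219
gripper_force: 40.0
```

```bash
cat > chk.py <<'E'
from h import *
th=np.deg2rad(15.45); ex=np.array([np.cos(th),np.sin(th)]); ey=np.array([-ex[1],ex[0]])
im,d=robot.read_camera("side"); np.savez("side3.npz",im=im,d=d)
F=[robot.read_state()["force"].round(1)]; print(F)
cv2.imwrite("pics/side3.png",cv2.resize(im[110:190,270:390,::-1],None,fx=6,fy=6,interpolation=cv2.INTER_CUBIC))
E
python3 chk.py
```

```text
[array([-6.9, -2.7,  2. ])]
```

View pics/side3.png

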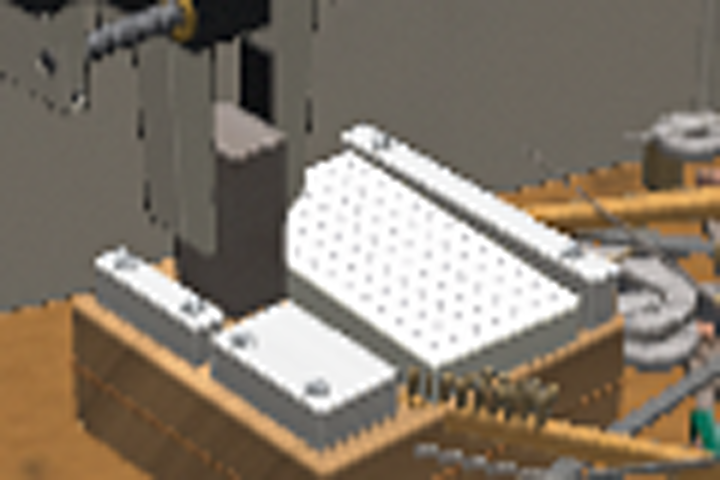

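The tile now looks parallel to the fence (far edge crop (350,150) to (580,295)), and contact force is about 7 N. I'll measure flushness along the fence and the stop gap.

```bash
cat > fl.py <<'E'
from h import *
th=np.deg2rad(15.45); ex=np.array([np.cos(th),np.sin(th)]); ey=np.array([-ex[1],ex[0]])
def prof(P,g,tag):
    X=P[...,:2]-np.array([.565,.32]); a=X@ex*1000; b=X@ey*1000; z=P[...,2]*1000
    for b0 in range(-55,51,15):
        o=[]
        # near edge of tile: fraction of high pixels between -25..+10; fence dip between 40..62
        k=(abs(b-b0)<5)
        t=k&(z>60)&(z<69.5)&(a>-18)&(a<50+8); 
        o+=[np.percentile(a[t],[2,98]).round(1) if t.sum()>5 else None]
        s=k&(z>59)&(z<75)&(a<-15)&(a>-60) if b0<-10 else None
        f=k&(z>69.6)&(a>45)
        o+=[np.percentile(a[f],[2]).round(1) if f.sum()>3 else None, ("stop",np.percentile(a[s],97).round(1)) if s is not None and s.sum()>3 else None]
        o+=["low px in 44..58:",int((k&(z<58)&(a>44)&(a<58)).sum())]
        print(tag,b0,*o)
f=np.load("side0.npz"); prof(pts("side",f["d"]),f["im"],"s0")
f=np.load("side3.npz"); prof(pts("side",f["d"]),f["im"],"s3")
im,d=robot.read_camera("top"); np.savez("top3.npz",im=im,d=d); prof(pts("top",d),im,"t3")
print(robot.read_state()["force"].round(1))
w,h=130,130  # rectified view at z=.0675, 4 px/mm
m=robot.camera_model("top"); aa,bb=np.meshgrid(np.linspace(75,-60,540),np.linspace(60,-70,520),indexing="ij")
W=np.concatenate([(np.array([.565,.32])+aa[...,None]/1000*ex+bb[...,None]/1000*ey),np.full(aa.shape+(1,),.0675)],-1).reshape(-1,3)
uv,_=cv2.projectPoints(W,cv2.Rodrigues(np.array(m["R"]))[0],np.array(m["t"]),np.array(m["K"]),np.array([m["k1"],0,0,0.]))
uv=uv.reshape(540,520,2).astype(np.float32)
cv2.imwrite("pics/rect3.png",cv2.remap(im[:,:,::-1].copy(),uv[...,0],uv[...,1],cv2.INTER_CUBIC))
E
python3 fl.py
```

```text
s0 -55 [-12.4  57.4] [58.9] ('stop', np.float64(-19.6)) low px in 44..58: 8
s0 -40 [-10.8  57.1] [59.9] ('stop', np.float64(-20.2)) low px in 44..58: 0
s0 -25 [-10.8  57.9] [59.6] ('stop', np.float64(-20.7)) low px in 44..58: 0
s0 -10 [-10.2  57.2] [59.2] None low px in 44..58: 0
s0 5 [-10.  57.] [56.6] None low px in 44..58: 0
s0 20 [-9.4 57.6] [59.9] None low px in 44..58: 0
s0 35 [-9.6 57.8] [59.2] None low px in 44..58: 0
s0 50 [-8.7 57.6] [61.5] None low px in 44..58: 0
s3 -55 [-12.7  57.1] [58.] ('stop', np.float64(-19.3)) low px in 44..58: 0
s3 -40 [-7.6 53. ] [58.8] ('stop', np.float64(-19.9)) low px in 44..58: 0
s3 -25 [-7.1 56.6] [60.] ('stop', np.float64(-20.3)) low px in 44..58: 0
s3 -10 [-6.4 57.7] [55.8] None low px in 44..58: 0
s3 5 [-10.2  56.9] [46.8] None low px in 44..58: 0
s3 20 [ 2.5 57.4] [49.6] None low px in 44..58: 0
s3 35 [14.9 57.3] [48.4] None low px in 44..58: 0
s3 50 [35.5 57.1] [48.7] None low px in 44..58: 0
t3 -55 None None None low px in 44..58: 0
t3 -40 None None ('stop', np.float64(-37.4)) low px in 44..58: 0
t3 -25 [-8.8 28.4] None ('stop', np.float64(-22.4)) low px in 44..58: 0
t3 -10 [-7.8 31.7] None None low px in 44..58: 0
t3 5 None None None low px in 44..58: 0
t3 20 None None None low px in 44..58: 0
t3 35 None None None low px in 44..58: 0
t3 50 None None None low px in 44..58: 0
[-6.9 -2.5  1.3]
```

View pics/rect3.png

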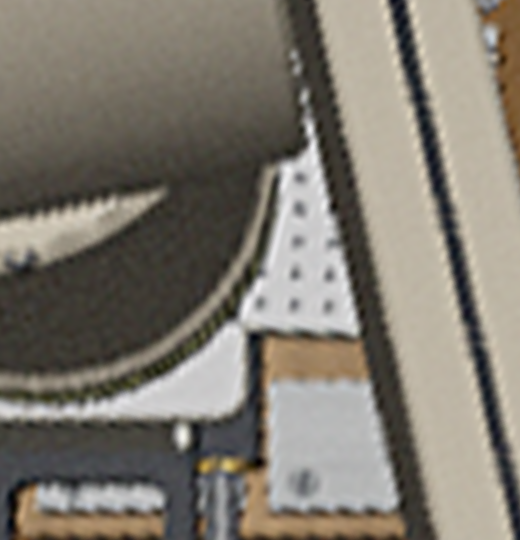

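The tile's +y corner is at the fence, but its −y end is still about 3 mm short: the gap to the thick stop is about 12 mm, not 16. It's also pressed down a bit, since Fz rose by 4.5 N. I'll keep pushing gently while easing up slightly.

Call:
move_arm --deltas '[0,0,-0.0005,0,0,0,0,0,0.0003,-0.001,0,0,0,0,0,0.0006,-0.001,0,0,0,0,0,0.0008,-0.001,0,0,0,0]'

```text
t: 9.88
tool_pos: [0.5431, 0.3403, 0.0869]
orientation: [1.901, 2.501, -0.003]
force: [-5.5, -5.0, -2.2]
opening: 0.022
gripper_force: 40.0
```

Call:
move_arm --deltas '[0,0.0003,0,0,0,0,0,0,0.0006,0,0,0,0,0,0,0.0006,0,0,0,0,0]'

```text
t: 10.25
tool_pos: [0.5432, 0.3403, 0.0868]
orientation: [-1.901, -2.501, 0.004]
force: [-8.2, -5.0, -1.0]
opening: 0.0218
gripper_force: 40.0
```

```bash
cat > edge.py <<'E'
from h import *
th=np.deg2rad(15.45); ex=np.array([np.cos(th),np.sin(th)]); ey=np.array([-ex[1],ex[0]])
def edges(d,tag):
    P=pts("side",d); X=P[...,:2]-np.array([.565,.32]); a=X@ex*1000; b=X@ey*1000; z=P[...,2]*1000
    T=[];S=[]
    for b0 in np.arange(-54,-1,4):
        k=(abs(b-b0)<3.5)
        hi=k&(z>63)&(z<71)
        t=a[hi&(a>-16)&(a<30)]; T.append(t.min() if len(t) else np.nan)
    T=np.array(T); print(tag,"tile edge b -54..-2:",T.round(1))
    ok=~np.isnan(T); B=np.arange(-54,-1,4)[ok]; p=np.polyfit(B,T[ok],1); print(" slope",p[0].round(4),"at -30",np.polyval(p,-30).round(2),"at 11",np.polyval(p,11).round(2))
if __name__=="__main__":
    for n in ("side0","side3"): edges(np.load(n+".npz")["d"],n)
    D=[robot.read_camera("side") for _ in range(3)]; edges(np.median([x[1] for x in D],0),"now")
    print(robot.read_state()["force"].round(1),robot.read_state()["tool_pos"].round(4))
    # pixel shift of tile hole pattern vs start
    g0=cv2.cvtColor(np.load("side0.npz")["im"],cv2.COLOR_RGB2GRAY); g=cv2.cvtColor(np.mean([x[0] for x in D],0).astype(np.uint8),cv2.COLOR_RGB2GRAY)
    for nm,(u,v) in {"tile -y":(358,168),"tile near":(335,168),"tile far":(357,152),"tile mid":(341,155),"stop":(322,168)}.items():
        A=np.float32(g0[v-7:v+8,u-7:u+8]); r=cv2.matchTemplate(np.float32(g[v-12:v+13,u-12:u+13]),A,cv2.TM_CCOEFF_NORMED)
        _,m,_,l=cv2.minMaxLoc(r); x,y=l
        sx=sy=0
        if 0<x<10 and 0<y<10:
            sx=(r[y,x+1]-r[y,x-1])/2/(2*r[y,x]-r[y,x+1]-r[y,x-1]); sy=(r[y+1,x]-r[y-1,x])/2/(2*r[y,x]-r[y+1,x]-r[y-1,x])
        u2,v2=u+x-5+sx,v+y-5+sy
        m_=robot.camera_model("side");K=np.array(m_["K"]);R=np.array(m_["R"]);t=np.array(m_["t"])
        def w(u,v):
            q=cv2.undistortPoints(np.array([[[u,v]]],float),K,np.array([m_["k1"],0,0,0.]))[0,0]; c=-R.T@t; dr=R.T@np.array([q[0],q[1],1]); return (c+dr*(.0665-c[2])/dr[2])[:2]
        p0=w(u,v);p1=w(u2,v2); print(nm,"corr",round(m,2),"at a,b",((p0-[.565,.32])@ex*1000).round(1),((p0-[.565,.32])@ey*1000).round(1),"moved a,b mm",((p1-p0)@ex*1000).round(2),((p1-p0)@ey*1000).round(2))
E
python3 edge.py
```

```text
side0 tile edge b -54..-2: [-11.8 -12.4 -12.4 -12.3 -12.3  -9.6 -10.6 -10.8 -10.5 -11.3 -11.3 -10.7
 -10.7 -10.1]
 slope 0.0348 at -30 -11.28 at 11 -9.85
side3 tile edge b -54..-2: [-13.9  -8.5  -7.6  -8.   -8.4  -9.1  -9.1  -7.3  -8.8  -8.8  -7.5  -7.5
  -5.9  -7.2]
 slope 0.0664 at -30 -8.51 at 11 -5.79
now tile edge b -54..-2: [-13.6  -7.4  -6.6  -6.5  -6.9  -5.5  -5.7  -5.7  -5.5  -6.2  -5.6  -5.6
  -5.   -5. ]
 slope 0.0861 at -30 -6.66 at 11 -3.13
[-7.9 -5.6 -0.3] [0.5433 0.3403 0.0869]
tile -y corr 0.95 at a,b 19.8 -73.7 moved a,b mm 0.98 -0.57
tile near corr 0.85 at a,b -12.4 -46.8 moved a,b mm 3.1 0.41
tile far corr 0.73 at a,b 56.9 -32.6 moved a,b mm 1.59 -0.74
tile mid corr 0.8 at a,b 26.1 -21.0 moved a,b mm 4.83 -8.64
stop corr 0.89 at a,b -30.5 -31.7 moved a,b mm 0.54 0.13
```

```bash
cat > ecc.py <<'E'
from h import *
th=np.deg2rad(15.45); ex=np.array([np.cos(th),np.sin(th)]); ey=np.array([-ex[1],ex[0]])
m=robot.camera_model("side"); S=3 # px/mm
A0,B0=-30,-72
aa,bb=np.meshgrid(np.arange(A0,75,1/S),np.arange(B0,10,1/S),indexing="ij")  # rows=a cols=b
W=np.concatenate([np.array([.565,.32])+aa[...,None]/1000*ex+bb[...,None]/1000*ey,np.full(aa.shape+(1,),.0672)],-1).reshape(-1,3)
uv,_=cv2.projectPoints(W,cv2.Rodrigues(np.array(m["R"]))[0],np.array(m["t"]),np.array(m["K"]),np.array([m["k1"],0,0,0.]))
uv=uv.reshape(aa.shape+(2,)).astype(np.float32)
rec=lambda im: cv2.remap(cv2.cvtColor(im,cv2.COLOR_RGB2GRAY),uv[...,0],uv[...,1],cv2.INTER_CUBIC)
r0=rec(np.load("side0.npz")["im"])
D=[robot.read_camera("side") for _ in range(3)]
r1=rec(np.mean([x[0] for x in D],0).astype(np.uint8))
mask=((aa>-13)&(aa<47)&(bb>-66)&(bb<-4)).astype(np.uint8)*255
# template=r0 (masked tile), find warp to r1
for g in (2,4,6):
  for dg in (0,.03):
    M=np.array([[1,0,0],[0,1,g*S]],np.float32); c=np.cos(dg);s=np.sin(dg)
    try:
        cc,M=cv2.findTransformECC(r0,r1,M,cv2.MOTION_EUCLIDEAN,(3,300,1e-7),mask,5)
        f=lambda a,b:(lambda q:(round(q[1]/S+A0-a,2),round(q[0]/S+B0-b,2)))(M@[(b-B0)*S,(a-A0)*S,1])
        print(g,round(cc,3),"rot",round(float(np.arctan2(M[1,0],M[0,0])),4),"motion da,db at b=-62:",f(18,-62),"b=-4",f(18,-4),"b=54",f(18,54))
    except cv2.error as e: print("fail")
    break
cv2.imwrite("pics/rec.png",np.hstack([r0[::-1,::-1],r1[::-1,::-1]]))
print(robot.read_state()["force"].round(1))
E
python3 ecc.py
```

```text
2 0.977 rot 0.0084 motion da,db at b=-62: (np.float64(4.29), np.float64(-1.16)) b=-4 (np.float64(4.78), np.float64(-1.16)) b=54 (np.float64(5.27), np.float64(-1.17))
4 0.977 rot 0.0084 motion da,db at b=-62: (np.float64(4.29), np.float64(-1.16)) b=-4 (np.float64(4.78), np.float64(-1.16)) b=54 (np.float64(5.27), np.float64(-1.17))
6 0.977 rot 0.0084 motion da,db at b=-62: (np.float64(4.29), np.float64(-1.16)) b=-4 (np.float64(4.78), np.float64(-1.16)) b=54 (np.float64(5.27), np.float64(-1.17))
[-8.1 -5.2 -0.4]
```

View pics/rec.png

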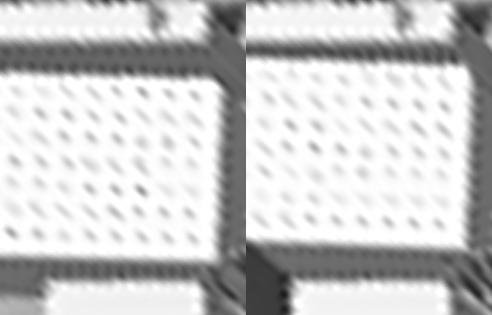

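The side-by-side rectified view shows the tile moved (4–5 mm) but its far edge (right half, (250,57) to (465,68)) is still about 0.04 rad askew. To rotate about the touching +y corner, the pushed point must travel in −y, and friction on the spacer resists that. So I'll carry the spacer a few mm toward jig −y (tool −x) while pushing.

Call:
move_arm --deltas '[-0.0007,0.0002,0,0,0,0,0,-0.0014,0.0005,0,0,0,0,0,-0.0021,0.0008,0,0,0,0,0,-0.0028,0.0012,0,0,0,0,0,-0.0035,0.0015,0,0,0,0,0,-0.0035,0.0015,0,0,0,0,0]'

```text
t: 11.3
tool_pos: [0.5452, 0.3382, 0.0869]
orientation: [-1.9, -2.501, 0.003]
force: [-9.7, -2.3, -1.2]
opening: 0.0217
gripper_force: 40.0
```

```bash
python3 ecc.py; python3 go.py
```

```text
2 0.959 rot -0.0296 motion da,db at b=-62: (np.float64(8.45), np.float64(-2.51)) b=-4 (np.float64(6.74), np.float64(-2.53)) b=54 (np.float64(5.03), np.float64(-2.56))
4 0.959 rot -0.0296 motion da,db at b=-62: (np.float64(8.45), np.float64(-2.51)) b=-4 (np.float64(6.74), np.float64(-2.53)) b=54 (np.float64(5.02), np.float64(-2.56))
6 0.959 rot -0.0296 motion da,db at b=-62: (np.float64(8.45), np.float64(-2.51)) b=-4 (np.float64(6.74), np.float64(-2.53)) b=54 (np.float64(5.02), np.float64(-2.56))
[-8.9 -1.1 -0.3]
11.45 [0.5452 0.3382 0.0869] [-1.9   -2.501  0.003] [-8.9 -1.1 -0.3] 0.02158824301369287
```

That worked: the tile turned by 0.038 rad about the corner. One more small nudge to see whether anything still gives.

Call:
move_arm --deltas '[-0.0004,0.0002,0,0,0,0,0,-0.0008,0.0004,0,0,0,0,0,-0.0012,0.0006,0,0,0,0,0,-0.0012,0.0006,0,0,0,0,0,-0.0012,0.0006,0,0,0,0,0]'

```text
t: 12.08
tool_pos: [0.5453, 0.3381, 0.0869]
orientation: [-1.898, -2.5, 0.003]
force: [-12.4, 1.7, 0.1]
opening: 0.0217
gripper_force: 40.0
```

```bash
python3 ecc.py; python3 go.py; python3 - <<'E'
import cv2
a=cv2.imread("pics/rec.png"); cv2.imwrite("pics/rec4.png",cv2.resize(a[:,246:],None,fx=2,fy=1.9,interpolation=cv2.INTER_CUBIC))
E
```

```text
2 0.959 rot -0.0299 motion da,db at b=-62: (np.float64(8.46), np.float64(-2.51)) b=-4 (np.float64(6.73), np.float64(-2.54)) b=54 (np.float64(5.0), np.float64(-2.57))
4 0.959 rot -0.0299 motion da,db at b=-62: (np.float64(8.46), np.float64(-2.51)) b=-4 (np.float64(6.73), np.float64(-2.54)) b=54 (np.float64(5.0), np.float64(-2.57))
6 0.959 rot -0.0299 motion da,db at b=-62: (np.float64(8.46), np.float64(-2.51)) b=-4 (np.float64(6.73), np.float64(-2.54)) b=54 (np.float64(5.0), np.float64(-2.56))
[-12.3   1.8   0.6]
12.225 [0.5453 0.338  0.0869] [-1.898 -2.5    0.003] [-12.3   1.8   0.6] 0.021820986289443265
```

View pics/rec4.png

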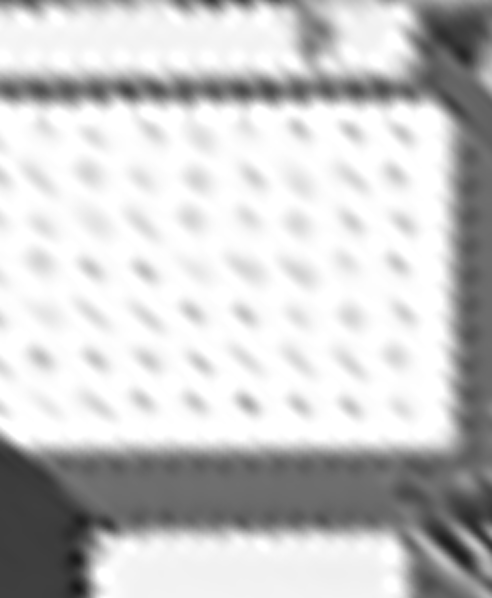

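The tile's edge (y≈95) now runs parallel along the fence, the stop gap is even, and the nudge moved nothing: it's flush. I'll ease to light pressure and take off the side load.

Call:
move_arm --deltas '[0.0004,-0.0002,0,0,0,0,0,0.0008,-0.0005,0,0,0,0,0,0.0008,-0.0005,0,0,0,0,0,0.0008,-0.0005,0,0,0,0,0]'

```text
t: 12.72
tool_pos: [0.5452, 0.3381, 0.0869]
orientation: [-1.899, -2.5, 0.003]
force: [-10.4, -1.2, -1.0]
opening: 0.0217
gripper_force: 40.0
```

```bash
python3 ecc.py | sed -n '2p;$p'
```

```text
4 0.959 rot -0.0301 motion da,db at b=-62: (np.float64(8.47), np.float64(-2.51)) b=-4 (np.float64(6.72), np.float64(-2.54)) b=54 (np.float64(4.98), np.float64(-2.56))
[-10.2  -0.6  -0.8]
```

The tile is steady and held at about 10 N. Handing in.

```bash
python3 -c "
from plant import robot; print(robot.close_job())"
```

```text
the job is handed in; nothing more can be done
None
```

The job is handed in at about 13 s: the spacer is still gripped upright in the wide gap, about 2 mm above the block, holding the tile against the fence at about 10 N; a last nudge moved the tile no further, and I touched none of the other loose things.

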